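# Shut the draft shield and tare the carat scale

## Task

Tare the scale that has the small round white dish on its pan: with the fingertips push the knob of its sliding glass top towards the keys until the draft shield is fully shut, then lightly press the wide bar key at the right of its console all the way down, let it come up again and withdraw. Do not press its two round keys, and leave the dish, the other scale and the other things on the bench alone; nothing is to be picked up.

Things in the scene. Friction and masses are not known exactly. Their poses are not given: they have to be found in the camera images.
- scale_a: the scale to tare (white dish on its pan), fixed. Grey, 180 wide (y) x 250 mm deep (x). Origin: centre of its underside on the bench; x to its rear, y to the left for a person at its front, z up; front (-x) faces the robot within 0.3 rad. x -125 to -38 mm is a console with display and three keys, rising rearward at 0.22 rad from 34 to 54 mm high; behind it the body is 55 mm high.
- scale_a_pan (a point): centre of the top of that scale's round pan, 90 mm across: scale x 32, y 0, z 63 mm. Round it on the body stands the glass draft shield: four upright walls at scale x = -37 and 102 mm, y = -70 and 70 mm, tops at 125 mm, with metal runners to 131 mm high along the two sides.
- pane_a (a joint): how far that scale's sliding glass top is open, m: 0 = fully shut against its stop, growing as it slides to the scale's rear (+x), at most 0.09; starts 0.045 to 0.07. Friction about 1.2 N; it stays where it is left. Glass 136 (x) x 124 mm, 5 mm thick, upper face 130.5 mm above the bench.
- pane_a_knob (a point): centre of the top of the black knob on that glass top, 153.5 mm above the bench. Knob 22 mm in diameter, 18 mm high, on a 5 mm high neck above the glass; on the scale's centre line, 30 mm behind the front edge of the glass, moving with it; fully shut it is at scale x = -5.5 mm. Beside it a fingertip has room down to the glass, 23 mm below this point.
- tare_a (a joint): how far the wide tare key of that scale is pressed, m: 0 = up, 0.004 = all the way down. Spring: 1.2 N to start, about 3.6 N at the bottom, where it meets a rigid stop; it comes up by itself.
- tare_a_top (a point): centre of the top face of the tare key: a white rectangular bar 40 mm (along the scale's y) by 20 mm, right of the middle as seen from the front, 52 mm to the right of the scale's centre line, standing 7 mm proud of the console. The point's z axis points out of the key, square to the sloping console (it leans 0.22 rad from vertical towards the scale's front); the key is pressed along -z.
- power_a (a joint): how far the left round key is pressed, m (0 up to 0.004): white, 18 mm across, 5 mm proud, 65 mm left of the centre line. Leave alone.
- mode_a (a joint): how far the other round key is pressed, m (0 up to 0.004): white, 18 mm across, 5 mm proud, 25 mm left of the centre line. Leave alone.
- dish: small white porcelain dish, 80 mm across, 20 mm high, loose on the pan of the scale to tare; origin: centre of its underside. Leave alone.
- scale_b: the other scale, the same model with the same sizes, keys and sliding top (open by 0 to 70 mm), carrying a block of wax instead of the dish; origin and axes as for the first. Which scale stands left and which right varies. Leave alone.
- wax: dark green block of carving wax, 62 x 34 mm, 24 mm high, loose on the pan of the other scale. Origin: centre of its underside.
- weight: brass calibration weight with a knob, 22 mm across, 37 mm high, standing close in front of the scale to tare. Origin: centre of its underside.
- loupe: folded loupe, 56 x 26 mm, 16 mm high, lying in front of the other scale. Origin at its underside.
- tweezers: steel tweezers, 150 x 9 mm, 8 mm high, lying between the two scales. Origin: centre of underside.
- pliers: pliers with blue handles, 155 x 50 mm, 12 mm high, lying far right. Origin on the underside between handles and jaws.
- jar: glass jar with white lid, 60 mm across, 70 mm high, standing far left. Origin: centre of its underside.
- rouge: dark red bar of polishing compound in a paper band, 100 x 46 mm, 36 mm high, lying far left. Origin: centre of its underside.

How it is judged (in metres and radians):
On the way, in this order (a step that is already met when the one before it is completed fails the run):
1. the glass top of the scale with the dish is fully shut (value of joint pane_a below 0.004 m), for 0.2 s.
2. its wide tare key is pressed down (value of joint tare_a above 0.0028 m and value of joint pane_a below 0.004 m), for 0.1 s.
3. the tare key is up again (value of joint tare_a below 0.0008 m), for 0.2 s.
At the end, for the whole second after the job is handed in: the glass top of the scale with the dish is shut to within 4 mm, its tare key has been pressed at least 2.8 mm of its 4 mm and is up again, its round keys are up, the dish and the wax block lie within 6 mm and every other loose thing within 10 mm of where it was (value of joint pane_a below 0.004 m and value of joint each of tare_a, power_a, mode_a below 0.0008 m and distance of each of dish, wax from where it was at the start of the episode below 0.006 m and linear speed of dish below 0.01 m/s and distance of each of weight, loupe, tweezers, pliers, jar, rouge from where it was at the start of the episode below 0.01 m); the robot touches nothing.
It fails at once if the tare key is pressed while the glass top is still open (value of joint tare_a above 0.002 m and value of joint pane_a above 0.006 m).
It fails at once if one of the round keys is pressed (value of joint any of power_a, mode_a above 0.0015 m).
It fails at once if the scale is pressed or pushed with more than 30 N (contact force between any of the fingers, the arm and scale_a above 30 N).
It fails at once if the other scale is touched (more than 0.5 N) (contact force between any of the fingers, the arm and scale_b above 0.5 N).
It fails at once if the dish is touched (more than 0.5 N), the dish or wax block is shifted more than 6 mm, or another loose thing is shifted or lifted more than 10 mm (contact force between the fingers and dish above 0.5 N or distance of any of dish, wax from where it was at the start of the episode above 0.006 m or distance of any of weight, loupe, tweezers, pliers, jar, rouge from where it was at the start of the episode above 0.01 m).
It also fails if it takes over 45 s, if anything falls off the work surface, if the arm or the gripper's body presses on something with over 40 N, if the wrist force passes 120 N, or if a joint passes its speed limit or range.

## Robot

A 6-joint arm with a two-finger parallel gripper is mounted at the origin on the work surface. World frame = base frame: x ahead of the robot, y to its left, z up, the work surface at z = 0. Lengths are in m, angles in degrees, forces in N, time in s.
With the tool pointing down it reaches from about 0.3 to 0.75 m from the base axis. Payload 8.5 kg.
Tool frame: the origin (TCP) lies at the very end of the fingers, on their centre line; the grasp point (between the pads) lies 19 mm behind it; z points along the fingers, y is the line along which they close (so a half turn about z gives the same grasp; the last joint's range is limited). The gripper opens to 85 mm and grips with 20 to 120 N. Pads are 22 mm wide; open, the fingers measure 114 mm over their backs; the gripper's body (76 mm by 85 mm) begins 54 mm behind the grasp point. The pads swing forward as they close: fully open they stand 13 mm farther back than shut.
Start: joints at [55.617, 21.807, 74.336, -0, 83.858, -12.336], TCP at [0.206, 0.51, 0.231] pointing down, gripper open.
Joint ranges: [-178.18, 178.18], [-50.72, 133.34], [12.68, 142.11], [-81.47, 261.47], [9.98, 163.14], [-165.26, 165.26]. Speed limits (degrees/s): [136.94, 136.94, 180, 180, 180, 180].

## Interface

Orientations are given as a 3x3 rotation matrix whose columns are the frame's x, y, z axes.
In Python, from rig import observe, cams, ticket gives the robot as it stands.
- The arm moves only by the tool move_arm, never from a script. Its arguments are lists of equal length, an entry for each row: "jaw": the finger opening in cm, from 0 to 8.54; "dp": the shift along the tool's x, y, z in cm, a list of three; "turn": the turn, a rotation vector about the tool's x, y, z in rad, a list of three. In form: {"jaw": [jaw, ...], "dp": [[tx, ty, tz], ...], "turn": [[wx, wy, wz], ...]}. A call has 1 to 12 rows; each row shifts and turns the commanded pose from where the row before left it, along the tool's axes as they then stand; what a row does not reach is not made up. A row lasts 1/12 s, in which the tool goes at most 41.7 mm and 7.16 degrees, less where a joint would pass 70% of its speed; a pose out of reach is approached as far as the arm can. A call is refused whole if a number of a shift passes 4.17 or a number of a turn 0.125, either way. A call with a gripper value outside its range is refused whole. The fingers move at their own pace and stop on an object; "force" is the grip in N (left out, the last holds). Time passes only in rows, so rows that do not move let the fingers close. It gives the time, the measured TCP pose, the force, the opening and the grip force at its end, in the units of the state.
- observe(): the state, without advancing time (a new reading comes with each control period).
- cams.get_image(name): name is "scene" or "side" or "wrist"; returns (picture, depth): 420x560x3 uint8, red, green, blue; 420x560 float32, m along the optical axis (not along the pixel's ray), 0 where there is no reading.
- cams.calibration(name): a dict with "vertical_fov" (degrees; the focal length in pixels is half the picture's height over the tangent of half this angle, whatever the lens; pixels are square), "cx", "cy" (the principal point, pixels), "k1" (the pictures are not rectified: a ray, as slopes to the right and down, at radius r is drawn at 1 + k1 r^2 times it, then the intrinsics apply), "view" (4x4, takes a point from world to camera coordinates); the wrist camera has in their place "tool_from_camera" (4x4, takes a point from camera to tool coordinates, whose origin is the TCP and whose axes are the flange's). Camera axes: x right, y up, looking along -z (the intrinsics and any distortion apply to the point x, -y, -z); pixel columns grow to the right and rows downward; lengths in m; the calibration is good to about 2 mm. A picture is of the moment at which its call begins: read the wrist's pose just before it. calibration takes no time and is no camera call.
- ticket.close_job(): hands the job in; it is judged then, once.
Trained networks look in the newest picture that a camera, given by its name, has taken for a name from the list of things; names that differ only in an ending like _2 or _b are one class to them, and where a whole thing is asked for, a point or a joint stands for the part that bears it (a point fixed in the world has none). Each returns a list of dicts, best first, with "p" (0 to 1); they miss things now and then, are a little off and sometimes report something else, mostly with a low value. They report only what shows in the picture. A call takes as long as a camera call.
- cams.spot_in(camera, query): "box" ([centre column, centre row, width, height] as shares, 0 to 1, of the picture: columns of its width, rows of its height, round what is visible of it).
- cams.outline_of(camera, query): "mask" (420x560 bool, what is visible of it) and "box" ([centre column, centre row, width, height] as shares, 0 to 1, of the picture: columns of its width, rows of its height, round what is visible of it).
- cams.mark_of(camera, query): "location" ([column, row] as shares, 0 to 1, of the picture: columns of its width, rows of its height: a listed point, or the origin of a listed thing).
The state is a dict: "time_s": time; "q": joint angles; "qvel": joint speeds; "joint_efforts": joint torques, N m; "position": TCP position; "tool_rot": TCP orientation; "ft_force": force on the tool from outside, world axes, zero at the start; "wrist_torque": the same for the moment, N m; "grip_width": finger opening in m; "gripper_force": force on a finger pad.
Only numpy, scipy, OpenCV 4.12 (cv2) and the standard library are available. Lean on these libraries where they do the work, as an engineer would, in place of code of your own. Each camera call takes 0.05 s, during which the arm holds its last target. There are 200 camera calls.

## Working session

There is one attempt and no reset: what is moved stays moved. The work goes in short steps, Python scripts to look and compute and a tool call to move; the robot and the scene stay as the last step left them, time stands still between calls to the robot, and variables do not carry over. Pictures are saved under pics/ and viewed, at most 10 in all, crops included, and the job is handed in when it is done.

Besides the shell and the picture viewer there is one more tool, called after "Request:" as name(argument=value, ...) on one line, values as JSON. move_arm: Moves the arm, as the interface text tells. Its arguments: {"type":"object","properties":{"jaw":{"type":"array","items":{"type":"number"}},"dp":{"type":"array","items":{"type":"array","items":{"type":"number"}}},"turn":{"type":"array","items":{"type":"array","items":{"type":"number"}}},"force":{"type":"number"}},"required":["jaw","dp","turn"]}

```bash
mkdir -p pics
cat > h.py <<'E'
import numpy as np, cv2
from rig import observe, cams, ticket
def pix2world(cam,u,v,d=None,z=None,st=None):
    c=cams.calibration(cam); f=210/np.tan(np.radians(c["vertical_fov"])/2)
    x,y=(u-c["cx"])/f,(v-c["cy"])/f; k=c["k1"]; a,b=x,y
    for _ in range(20):
        s=1+k*(a*a+b*b); a,b=x/s,y/s
    ray=np.array([a,-b,-1.])
    if cam=="wrist":
        st=st or observe(); T=np.eye(4); T[:3,:3]=st["tool_rot"]; T[:3,3]=st["position"]
        M=T@np.array(c["tool_from_camera"])
    else: M=np.linalg.inv(np.array(c["view"]))
    o=M[:3,3]; r=M[:3,:3]@ray
    t=d if d is not None else (z-o[2])/r[2]
    return o+t*r
def mark(cam,q,n=2): return [(round(m["p"],2),m["location"][0]*560,m["location"][1]*420) for m in cams.mark_of(cam,q)[:n]]
E
python3 - <<'E'
from h import *
ims=[]
for c in ("scene","side","wrist"):
    im,d=cams.get_image(c); cv2.imwrite(f"pics/{c}0.png",im[:,:,::-1])
    for q,z in (("pane_a_knob",.1535),("tare_a_top",.055),("scale_a_pan",.063),("dish",.063),("wax",.063),("weight",0),("scale_a",0)):
        for p,u,v in mark(c,q):
            print(c,q,p,int(u),int(v),pix2world(c,u,v,z=z).round(3), pix2world(c,u,v,d=d[min(int(v),419),min(int(u),559)]).round(3))
E
```

```text
scene pane_a_knob 0.82 249 261 [ 0.631 -0.194  0.153] [ 0.631 -0.195  0.155]
scene pane_a_knob 0.21 287 185 [0.527 0.044 0.154] [ 0.44   0.14  -0.003]
scene tare_a_top 0.48 192 264 [ 0.486 -0.276  0.055] [ 0.481 -0.274  0.047]
scene scale_a_pan 0.9 243 272 [ 0.604 -0.196  0.063] [ 0.632 -0.218  0.129]
scene dish 0.43 242 276 [ 0.613 -0.206  0.063] [ 0.642 -0.228  0.132]
scene wax 0.5 244 275 [ 0.613 -0.201  0.063] [ 0.642 -0.223  0.132]
scene weight 0.45 241 272 [ 0.575 -0.18   0.   ] [ 0.631 -0.222  0.129]
scene weight 0.43 200 234 [ 0.395 -0.184  0.   ] [ 0.409 -0.192  0.023]
scene scale_a 0.97 235 274 [ 0.566 -0.195  0.   ] [ 0.626 -0.237  0.135]
scene scale_a 0.79 335 207 [0.607 0.184 0.   ] [0.644 0.123 0.092]
side pane_a_knob 0.65 264 143 [ 0.626 -0.184  0.153] [ 0.626 -0.185  0.153]
side tare_a_top 0.49 322 163 [ 0.477 -0.262  0.055] [ 0.481 -0.274  0.043]
side scale_a_pan 0.78 271 167 [ 0.607 -0.183  0.063] [ 0.581 -0.123  0.129]
side dish 0.69 282 294 [0.42  0.202 0.063] [0.434 0.167 0.   ]
side dish 0.55 276 165 [ 0.597 -0.199  0.063] [ 0.57  -0.133  0.134]
side wax 0.47 200 261 [0.647 0.191 0.063] [0.616 0.231 0.133]
side weight 0.59 334 200 [ 0.407 -0.183  0.   ] [ 0.406 -0.181  0.002]
side scale_a 0.81 219 277 [0.603 0.181 0.   ] [0.556 0.251 0.128]
side scale_a 0.66 284 177 [ 0.577 -0.215  0.   ] [ 0.545 -0.132  0.093]
```

View pics/scene0.png

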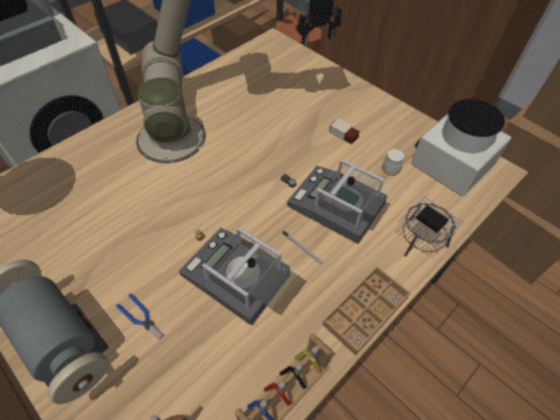

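View pics/side0.png

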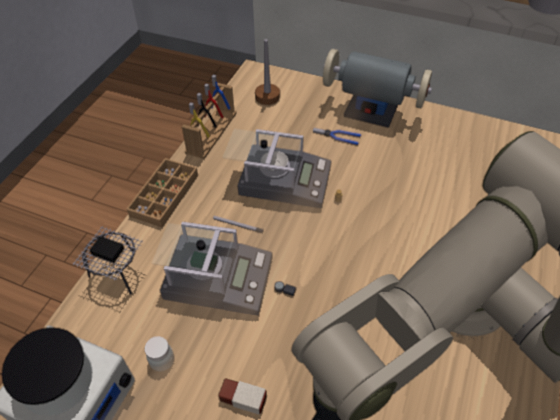

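The dish scale is the right-hand one: scene pan (243,272), knob (249,261). In the side view its knob is at (264,143). The weight is in front of it at about (0.406,-0.183).

Run:
```python
from h import *
s=observe(); R=np.array(s["tool_rot"]);print(R.round(3)); print(np.array(cams.calibration("wrist")["tool_from_camera"]).round(3))
tgt=np.array([.53,-.2,.36]); print((R.T@(tgt-np.array(s["position"]))*100).round(2))
```

```text
[[-0.927  0.375  0.   ]
 [ 0.375  0.927 -0.   ]
 [-0.    -0.    -1.   ]]
[[ 0.     0.946  0.323  0.083]
 [ 1.    -0.    -0.     0.   ]
 [-0.     0.323 -0.946 -0.142]
 [ 0.     0.     0.     1.   ]]
[-56.63 -53.64 -12.87]
```

Request:
move_arm(jaw=[0,0,0,0,0,0,0,0,0,0,0,0], dp=[[-2.8,-2.7,-1],[-2.8,-2.7,-1],[-2.8,-2.7,-1],[-2.8,-2.7,-1],[-2.8,-2.7,-1],[-2.8,-2.7,-1],[-2.8,-2.7,-1],[-2.8,-2.7,-1],[-2.8,-2.7,-1],[-2.8,-2.7,-1],[-2.8,-2.7,-1],[-2.8,-2.7,-1]], turn=[[0,0,0],[0,0,0],[0,0,0],[0,0,0],[0,0,0],[0,0,0],[0,0,0],[0,0,0],[0,0,0],[0,0,0],[0,0,0],[0,0,0]])

```text
time_s: 2.2
position: [0.3964, 0.0814, 0.3521]
tool_rot: [[-0.927, 0.376, 0.001], [0.376, 0.927, 0.0], [-0.001, 0.0, -1.0]]
ft_force: [1.2, 0.6, -0.1]
grip_width: -0.0001
gripper_force: 0.0
```

Request:
move_arm(jaw=[0,0,0,0,0,0,0,0,0,0,0,0], dp=[[-2.8,-2.7,0],[-2.8,-2.7,0],[-2.8,-2.7,0],[-2.8,-2.7,0],[-2.8,-2.7,0],[-2.8,-2.7,0],[-2.8,-2.7,0],[0,0,0],[0,0,0],[0,0,0],[0,0,0],[0,0,0]], turn=[[0,0,0],[0,0,0],[0,0,0],[0,0,0],[0,0,0],[0,0,0],[0,0,0],[0,0,-0.12],[0,0,-0.12],[0,0,-0.12],[0,0,-0.12],[0,0,0]])

```text
time_s: 3.2
position: [0.507, -0.1655, 0.3513]
tool_rot: [[-0.995, -0.099, -0.0], [-0.099, 0.995, 0.0], [0.0, 0.0, -1.0]]
ft_force: [-0.4, 1.4, 0.4]
grip_width: 0.0002
gripper_force: 0.0
```

Run:
```python
from h import *
s=observe(); print(s["time_s"],np.array(s["position"]).round(4),np.array(s["tool_rot"]).round(3),s["ft_force"])
im,d=cams.get_image("wrist"); cv2.imwrite("pics/wrist1.png",im[:,:,::-1]); np.save("d1.npy",d)
for q,z in (("pane_a_knob",.1535),("tare_a_top",.0535),("scale_a_pan",.063),("dish",.063),("weight",0),("scale_a",0)):
    for p,u,v in mark("wrist",q):
        print(q,p,int(u),int(v),pix2world("wrist",u,v,z=z,st=s).round(4), pix2world("wrist",u,v,d=d[min(int(v),419),min(int(u),559)],st=s).round(4))
```

```text
3.2 [ 0.507  -0.1655  0.3513] [[-0.995 -0.099 -0.   ]
 [-0.099  0.995  0.   ]
 [ 0.     0.    -1.   ]] [-0.39608312  1.43522096  0.37765443]
pane_a_knob 0.67 239 292 [ 0.6302 -0.1923  0.1535] [ 0.6304 -0.1923  0.1533]
tare_a_top 0.85 194 136 [ 0.4781 -0.2673  0.0535] [ 0.4792 -0.2692  0.045 ]
dish 0.59 242 241 [ 0.6074 -0.1984  0.063 ] [ 0.6056 -0.1982  0.0674]
weight 0.66 265 77 [ 0.399  -0.1885  0.    ] [ 0.4008 -0.1874  0.0363]
scale_a 0.64 246 198 [ 0.566  -0.2002 -0.    ] [ 0.5331 -0.1941  0.1147]
scale_a 0.61 490 244 [0.6018 0.1827 0.    ] [0.5775 0.1339 0.0675]
```

View pics/wrist1.png

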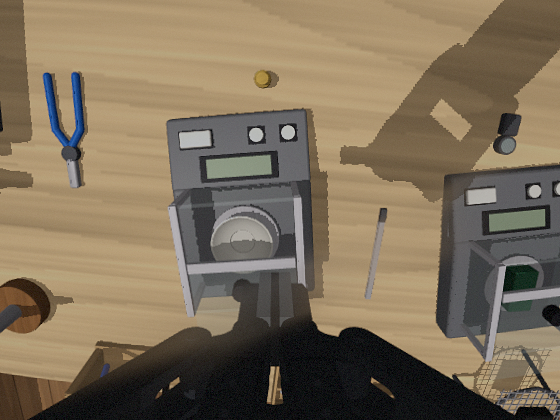

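Wrist view: knob at (239,292), partly hidden by the fingers. Tare key at (195,139), round keys at (256,135) and (288,132), front edge from (166,120) to (305,109).

Run:
```python
from h import *
s=observe(); im=cv2.imread("pics/wrist1.png"); d=np.load("d1.npy")
g=im.min(2).astype(int); m=((g>150)&(np.ptp(im.astype(int),axis=2)<30)).astype(np.uint8)
n,l,st,c=cv2.connectedComponentsWithStats(m)
P=[]
for i in range(1,n):
    if 40<st[i,4]<2000 and 100<c[i][1]<160 and 160<c[i][0]<310:
        dd=np.median(d[l==i]); w=pix2world("wrist",*c[i],d=dd,st=s); print(c[i].round(1),st[i],w.round(4)); P.append(c[i])
fl=pix2world("wrist",166,120,z=.034,st=s); fr=pix2world("wrist",305,109,z=.034,st=s); v=fr-fl
print(fl,fr,np.linalg.norm(v),np.degrees(np.arctan2(-v[0],v[1])))
c=[pix2world("wrist",*p,z=.05,st=s) for p in P]
for a in c: 
    v=a-c[0]; print(a.round(4),np.linalg.norm(v).round(4),np.degrees(np.arctan2(-v[0],v[1])).round(2))
```

```text
[287.6 132. ] [281 125  14  15 149] [ 0.4626 -0.1532  0.0448]
[255.6 134.4] [249 128  14  14 148] [ 0.4693 -0.1926  0.0448]
[194.4 139. ] [179 131  32  17 454] [ 0.4815 -0.2684  0.0468]
[ 0.46235015 -0.30810858  0.034     ] [ 0.43316968 -0.133961    0.034     ] 0.1765754205295708 9.512212189329308
[ 0.4621 -0.1535  0.05  ] 0.0 -0.0
[ 0.4687 -0.1924  0.05  ] 0.0395 -170.38
[ 0.4811 -0.2677  0.05  ] 0.1158 -170.58
```

Request:
move_arm(jaw=[0,0,0,0,0,0,0,0,0,0], dp=[[0,0,0],[-3.7,-1.2,0],[-3.8,-1.2,0],[-3.8,-1.2,0],[-3.8,-1.1,0],[0,0,3.5],[0,0,3.5],[0,0,3.5],[0,0,3.5],[0,0,0]], turn=[[0,0,-0.066],[0,0,0],[0,0,0],[0,0,0],[0,0,0],[0,0,0],[0,0,0],[0,0,0],[0,0,0],[0,0,0]])

```text
time_s: 4.38
position: [0.6612, -0.1864, 0.2033]
tool_rot: [[-0.987, -0.16, -0.013], [-0.16, 0.987, 0.006], [0.012, 0.008, -1.0]]
ft_force: [-0.2, 0.5, -2.0]
grip_width: -0.0
gripper_force: 0.0
```

Run:
```python
from h import *
s=observe(); print(s["time_s"],np.array(s["position"]).round(4),np.array(s["tool_rot"]).round(3),s["ft_force"])
im,d=cams.get_image("wrist"); cv2.imwrite("pics/wrist2.png",im[:,:,::-1])
for q,z in (("pane_a_knob",.1535),("tare_a_top",.046)):
    for p,u,v in mark("wrist",q):
        w=pix2world("wrist",u,v,z=z,st=s)
        print(q,p,int(u),int(v),w.round(4),(np.array(s["tool_rot"]).T@(w-s["position"])*100).round(2), pix2world("wrist",u,v,d=d[min(int(v),419),min(int(u),559)],st=s).round(4))
```

```text
4.3833 [ 0.6612 -0.1864  0.2033] [[-0.987 -0.16  -0.013]
 [-0.16   0.987  0.006]
 [ 0.012  0.008 -1.   ]] [-0.15809189  0.5006069  -1.985976  ]
pane_a_knob 0.8 271 200 [ 0.6332 -0.192   0.1535] [ 2.8  -0.14  5.02] [ 0.6331 -0.192   0.1536]
```

View pics/wrist2.png

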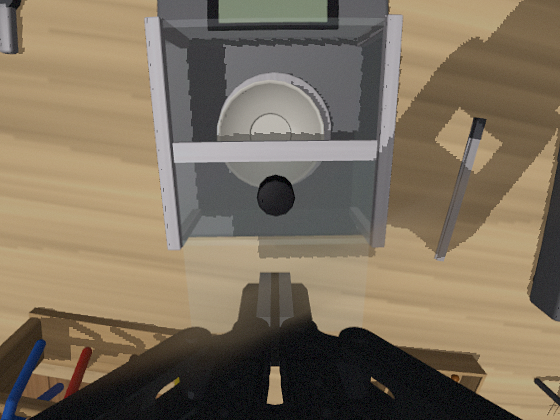

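The knob is at (276,195), in line with the closed fingers at (275,280). I'll back off slightly and go down.

Request:
move_arm(jaw=[0,0,0,0,0,0], dp=[[-0.7,0.1,0],[0,0,2],[0,0,2],[0,0,1.5],[0,0,0],[0,0,0]], turn=[[0,0,0],[0,0,0],[0,0,0],[0,0,0],[0,0,0],[0,0,0]])

```text
time_s: 5.03
position: [0.6712, -0.1856, 0.158]
tool_rot: [[-0.987, -0.161, 0.002], [-0.161, 0.987, -0.001], [-0.002, -0.001, -1.0]]
ft_force: [0.7, 0.3, 0.6]
grip_width: -0.0002
gripper_force: 0.0
```

Request:
move_arm(jaw=[0,0,0,0,0,0,0,0,0], dp=[[0,0,1],[0,0,0.5],[0,0,0],[1,0,0],[0.5,0,0],[0.5,0,0],[0.5,0,0],[0.5,0,0],[0,0,0]], turn=[[0,0,0],[0,0,0],[0,0,0],[0,0,0],[0,0,0],[0,0,0],[0,0,0],[0,0,0],[0,0,0]])

```text
time_s: 5.78
position: [0.64, -0.1905, 0.1417]
tool_rot: [[-0.987, -0.16, -0.0], [-0.16, 0.987, -0.0], [0.0, -0.0, -1.0]]
ft_force: [-0.1, -0.4, 0.9]
grip_width: -0.0
gripper_force: 0.0
```

Request:
move_arm(jaw=[0,0,0,0,0,0,0,0,0,0], dp=[[0.5,0,0],[0.5,0,0],[0.5,0,0],[0.5,0,0],[0.5,0,0],[0.5,0,0],[0.5,0,0],[0.3,0,0],[0,0,0],[0,0,0]], turn=[[0,0,0],[0,0,0],[0,0,0],[0,0,0],[0,0,0],[0,0,0],[0,0,0],[0,0,0],[0,0,0],[0,0,0]])

```text
time_s: 6.62
position: [0.6028, -0.1962, 0.1412]
tool_rot: [[-0.987, -0.16, -0.001], [-0.16, 0.987, 0.001], [0.001, 0.001, -1.0]]
ft_force: [0.9, 0.9, 0.1]
grip_width: 0.0001
gripper_force: 0.0
```

Run:
```python
from h import *
s=observe(); print(np.array(s["position"]).round(4),s["ft_force"])
im,d=cams.get_image("wrist"); cv2.imwrite("pics/wrist3.png",im[:,:,::-1])
for q,z in (("pane_a_knob",.1535),("tare_a_top",.046)):
    for p,u,v in mark("wrist",q):
        w=pix2world("wrist",u,v,z=z,st=s)
        print(q,p,int(u),int(v),w.round(4),(np.array(s["tool_rot"]).T@(w-s["position"])*100).round(2), pix2world("wrist",u,v,d=d[min(int(v),419),min(int(u),559)],st=s).round(4))
```

```text
[ 0.6028 -0.1962  0.1412] [0.88651054 0.90889194 0.05366693]
pane_a_knob 0.69 275 255 [ 0.5802 -0.1994  0.1535] [ 2.28  0.05 -1.23] [ 0.5799 -0.1995  0.1543]
tare_a_top 0.62 188 14 [ 0.4801 -0.2694  0.046 ] [13.28 -5.26  9.52] [ 0.4802 -0.2693  0.0466]
```

View pics/wrist3.png

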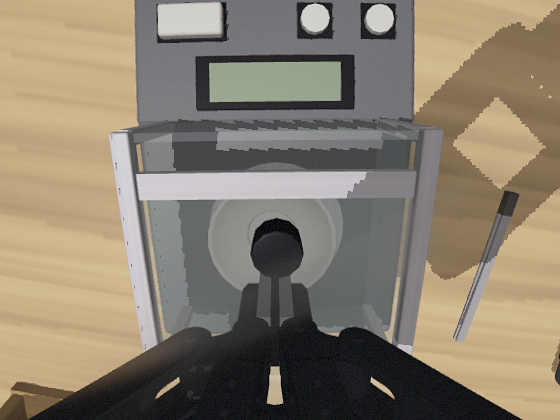

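The knob (275,255) is against the fingers and the top is following. The tare key at (190,20) is now well localised. I'll do the rest in small steps.

Request:
move_arm(jaw=[0,0,0,0], dp=[[0.3,0,0],[0.3,0,0],[0.2,0,0],[0,0,0]], turn=[[0,0,0],[0,0,0],[0,0,0],[0,0,0]])

```text
time_s: 7.1
position: [0.5948, -0.1977, 0.1413]
tool_rot: [[-0.987, -0.16, -0.0], [-0.16, 0.987, 0.0], [0.0, 0.0, -1.0]]
ft_force: [-0.3, -0.1, 0.6]
grip_width: -0.0001
gripper_force: 0.0
```

Request:
move_arm(jaw=[0,0,0], dp=[[0.1,0,0],[0.1,0,0],[0,0,0]], turn=[[0,0,0],[0,0,0],[0,0,0]])

```text
time_s: 7.35
position: [0.5932, -0.198, 0.1413]
tool_rot: [[-0.987, -0.16, -0.0], [-0.16, 0.987, 0.0], [0.0, 0.0, -1.0]]
ft_force: [1.0, -0.2, -0.3]
grip_width: -0.0003
gripper_force: 0.2
```

Request:
move_arm(jaw=[0,0,0], dp=[[0.1,0,0],[0,0,0],[0,0,0]], turn=[[0,0,0],[0,0,0],[0,0,0]])

```text
time_s: 7.6
position: [0.5923, -0.1981, 0.1414]
tool_rot: [[-0.987, -0.161, -0.0], [-0.161, 0.987, -0.0], [0.0, -0.0, -1.0]]
ft_force: [0.1, 0.7, 0.6]
grip_width: -0.0001
gripper_force: 0.2
```

Not at the stop yet, so I'll keep going in 1 mm steps.

Request:
move_arm(jaw=[0,0,0], dp=[[0.1,0,0],[0.1,0,0],[0,0,0]], turn=[[0,0,0],[0,0,0],[0,0,0]])

```text
time_s: 7.85
position: [0.5902, -0.1985, 0.1414]
tool_rot: [[-0.987, -0.16, -0.0], [-0.16, 0.987, -0.0], [0.0, -0.0, -1.0]]
ft_force: [0.5, -0.6, -0.9]
grip_width: 0.0002
gripper_force: 0.3
```

Request:
move_arm(jaw=[0,0], dp=[[0.1,0,0],[0,0,0]], turn=[[0,0,0],[0,0,0]])

```text
time_s: 8.02
position: [0.5893, -0.1987, 0.1414]
tool_rot: [[-0.987, -0.16, -0.0], [-0.16, 0.987, -0.0], [0.0, -0.0, -1.0]]
ft_force: [0.6, 0.4, 0.9]
grip_width: 0.0001
gripper_force: 0.3
```

Request:
move_arm(jaw=[0,0], dp=[[0.1,0,0],[0,0,0]], turn=[[0,0,0],[0,0,0]])

```text
time_s: 8.18
position: [0.5883, -0.1988, 0.1413]
tool_rot: [[-0.987, -0.161, -0.0], [-0.161, 0.987, -0.0], [0.0, -0.0, -1.0]]
ft_force: [0.2, -0.7, 0.3]
grip_width: 0.0003
gripper_force: 0.3
```

Request:
move_arm(jaw=[0,0], dp=[[0.1,0,0],[0,0,0]], turn=[[0,0,0],[0,0,0]])

```text
time_s: 8.35
position: [0.5873, -0.199, 0.1413]
tool_rot: [[-0.987, -0.16, -0.0], [-0.16, 0.987, -0.0], [0.0, -0.0, -1.0]]
ft_force: [0.3, -0.8, -0.4]
grip_width: -0.0
gripper_force: 0.3
```

Request:
move_arm(jaw=[0,0], dp=[[0.1,0,0],[0,0,0]], turn=[[0,0,0],[0,0,0]])

```text
time_s: 8.52
position: [0.5867, -0.1991, 0.1414]
tool_rot: [[-0.987, -0.161, 0.001], [-0.161, 0.987, -0.0], [-0.001, -0.0, -1.0]]
ft_force: [3.2, -0.0, -0.8]
grip_width: -0.0003
gripper_force: 1.6
```

Run:
```python
from h import *
s=observe(); print(np.array(s["position"]).round(4),s["ft_force"])
im,d=cams.get_image("wrist"); cv2.imwrite("pics/wrist4.png",im[:,:,::-1])
for q,z in (("pane_a_knob",.1535),("tare_a_top",.046)):
    for p,u,v in mark("wrist",q):
        w=pix2world("wrist",u,v,z=z,st=s)
        print(q,p,int(u),int(v),w.round(4),(np.array(s["tool_rot"]).T@(w-s["position"])*100).round(2), pix2world("wrist",u,v,d=d[min(int(v),419),min(int(u),559)],st=s).round(4))
```

```text
[ 0.5867 -0.1991  0.1414] [ 3.22452719 -0.02639853 -0.79064733]
pane_a_knob 0.63 277 256 [ 0.5645 -0.2014  0.1535] [ 2.23  0.13 -1.21] [ 0.5643 -0.2014  0.1538]
tare_a_top 0.7 189 45 [ 0.4813 -0.2697  0.046 ] [11.54 -5.28  9.53] [ 0.4814 -0.2697  0.0463]
```

View pics/wrist4.png

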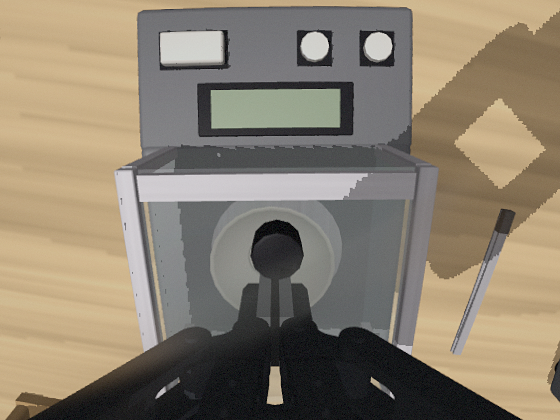

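The knob force has risen to 3.2 N and the front strip (275,185) sits at the ends of the runners, so the top is shut. I'll give it a firm nudge, back off, rise, go over the key and tilt 0.22 rad.

Request:
move_arm(jaw=[0,0,0,0], dp=[[0.1,0,0],[0,0,0],[0,0,0],[0,0,0]], turn=[[0,0,0],[0,0,0],[0,0,0],[0,0,0]])

```text
time_s: 9.0
position: [0.5865, -0.1991, 0.1414]
tool_rot: [[-0.987, -0.161, 0.003], [-0.161, 0.987, -0.0], [-0.003, -0.001, -1.0]]
ft_force: [8.8, 0.8, -2.0]
grip_width: 0.0
gripper_force: 4.1
```

Request:
move_arm(jaw=[0,0,0,0,0,0,0,0,0,0,0,0], dp=[[-0.5,0,0],[-0.4,0,0],[0,0,-2],[0,0,-2],[0,0,-2],[3.1,-1.3,0],[3.1,-1.3,0],[3.1,-1.3,0],[3.1,-1.3,0],[0,0,0],[0,0,0],[0,0,0]], turn=[[0,0,0],[0,0,0],[0,0,0],[0,0,0],[0,0,0],[0,0,0],[0,0,0],[0,0,0],[0,0,0],[0,-0.11,0],[0,-0.11,0],[0,0,0]])

```text
time_s: 10.0
position: [0.4781, -0.2693, 0.2012]
tool_rot: [[-0.963, -0.158, 0.217], [-0.154, 0.987, 0.036], [-0.22, 0.001, -0.975]]
ft_force: [-0.1, 0.7, -0.3]
grip_width: 0.0
gripper_force: 0.0
```

Run:
```python
from h import *
s=observe(); print(s["time_s"],np.array(s["position"]).round(4),np.array(s["tool_rot"]).round(3),s["ft_force"])
R=np.array(s["tool_rot"]); print((R.T@(np.array([.4818,-.2682,.0463])-s["position"])*100).round(2))
im,d=cams.get_image("wrist"); cv2.imwrite("pics/wrist5.png",im[:,:,::-1])
for p,u,v in mark("wrist","tare_a_top")+mark("wrist","pane_a_knob"):
    w=pix2world("wrist",u,v,d=d[min(int(v),419),min(int(u),559)],st=s)
    print(p,int(u),int(v),w.round(4),(R.T@(w-s["position"])*100).round(2))
for o in cams.outline_of("wrist","tare_a")[:1]:
    r,c=np.nonzero(o["mask"]); print(o["p"],o["box"],c.mean(),r.mean())
```

```text
10.0 [ 0.4781 -0.2693  0.2012] [[-0.963 -0.158  0.217]
 [-0.154  0.987  0.036]
 [-0.22   0.001 -0.975]] [-0.07459729  0.74373231 -0.30980432]
[ 3.04  0.03 15.19]
0.66 271 161 [ 0.4796 -0.2713  0.0472] [ 3.28 -0.24 15.04]
0.67 347 340 [ 0.4521 -0.2504  0.249 ] [ 1.17  2.28 -5.16]
0.61 [0.4866, 0.3888, 0.0829, 0.0586] 273.94489611562784 163.36675700090333
```

View pics/wrist5.png

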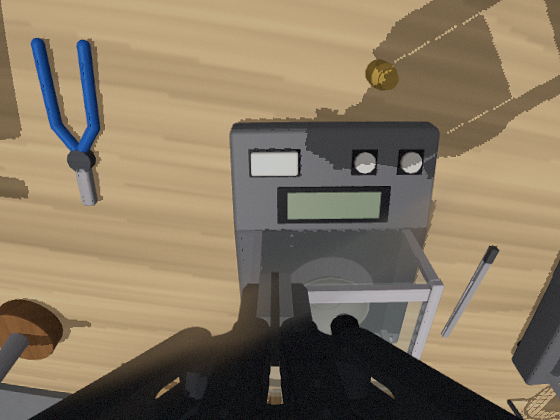

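Tare key at (274,163), on the finger line at column 275. Offset to it is 3.05 cm in tool x and about 15.1 cm in z.

Request:
move_arm(jaw=[0,0,0,0,0,0,0,0], dp=[[3.0,0,0],[0,0,3],[0,0,3],[0,0,3],[0,0,3],[0,0,1.5],[0,0,0],[0,0,0]], turn=[[0,0,0],[0,0,0],[0,0,0],[0,0,0],[0,0,0],[0,0,0],[0,0,0],[0,0,0]])

```text
time_s: 10.87
position: [0.4812, -0.2686, 0.0627]
tool_rot: [[-0.963, -0.162, 0.214], [-0.158, 0.987, 0.036], [-0.217, 0.001, -0.976]]
ft_force: [-0.4, -0.5, 0.9]
grip_width: 0.0003
gripper_force: 0.0
```

Run:
```python
from h import *
s=observe(); print(s["time_s"],np.array(s["position"]).round(4),s["ft_force"])
R=np.array(s["tool_rot"]); print((R.T@(np.array([.4818,-.2682,.0463])-s["position"])*100).round(2))
im,d=cams.get_image("wrist"); cv2.imwrite("pics/wrist6.png",im[:,:,::-1])
```

```text
10.8667 [ 0.4812 -0.2686  0.0627] [-0.373487   -0.48342856  0.90067926]
[0.29 0.03 1.61]
```

View pics/wrist6.png

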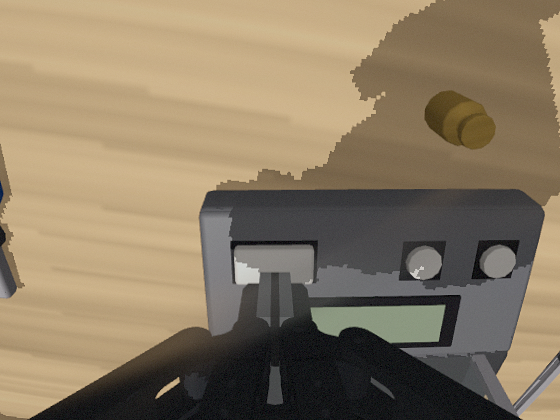

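The fingertips (275,280) are just above the key (275,262). I'll shift 3 mm forward and approach.

Request:
move_arm(jaw=[0,0,0,0,0,0], dp=[[0.3,0,0],[0,0,0.5],[0,0,0.5],[0,0,0.3],[0,0,0],[0,0,0]], turn=[[0,0,0],[0,0,0],[0,0,0],[0,0,0],[0,0,0],[0,0,0]])

```text
time_s: 11.42
position: [0.4803, -0.269, 0.0496]
tool_rot: [[-0.963, -0.16, 0.215], [-0.157, 0.987, 0.035], [-0.218, 0.0, -0.976]]
ft_force: [-0.2, -1.1, 0.1]
grip_width: 0.0002
gripper_force: 0.0
```

Request:
move_arm(jaw=[0,0,0,0], dp=[[0,0,0.1],[0,0,0.1],[0,0,0],[0,0,0]], turn=[[0,0,0],[0,0,0],[0,0,0],[0,0,0]])

```text
time_s: 11.75
position: [0.4808, -0.269, 0.0477]
tool_rot: [[-0.963, -0.161, 0.215], [-0.157, 0.987, 0.035], [-0.218, 0.0, -0.976]]
ft_force: [0.3, -0.2, -0.1]
grip_width: -0.0
gripper_force: 0.0
```

Request:
move_arm(jaw=[0,0,0,0], dp=[[0,0,0.1],[0,0,0.1],[0,0,0],[0,0,0]], turn=[[0,0,0],[0,0,0],[0,0,0],[0,0,0]])

```text
time_s: 12.08
position: [0.4813, -0.269, 0.0459]
tool_rot: [[-0.963, -0.16, 0.216], [-0.157, 0.987, 0.035], [-0.218, -0.0, -0.976]]
ft_force: [-0.2, 0.3, 1.6]
grip_width: 0.0001
gripper_force: 0.9
```

Contact has started.

Request:
move_arm(jaw=[0,0,0,0], dp=[[0,0,0.1],[0,0,0.1],[0,0,0],[0,0,0]], turn=[[0,0,0],[0,0,0],[0,0,0],[0,0,0]])

```text
time_s: 12.42
position: [0.4817, -0.2689, 0.0439]
tool_rot: [[-0.963, -0.16, 0.216], [-0.157, 0.987, 0.035], [-0.218, -0.0, -0.976]]
ft_force: [-0.7, 0.4, 2.9]
grip_width: 0.0002
gripper_force: 1.5
```

Request:
move_arm(jaw=[0,0,0], dp=[[0,0,0.1],[0,0,0],[0,0,0]], turn=[[0,0,0],[0,0,0],[0,0,0]])

```text
time_s: 12.67
position: [0.4819, -0.2689, 0.043]
tool_rot: [[-0.963, -0.161, 0.216], [-0.157, 0.987, 0.035], [-0.218, -0.0, -0.976]]
ft_force: [-0.7, 1.0, 5.5]
grip_width: -0.0001
gripper_force: 2.3
```

Request:
move_arm(jaw=[0,0,0], dp=[[0,0,0.1],[0,0,0],[0,0,0]], turn=[[0,0,0],[0,0,0],[0,0,0]])

```text
time_s: 12.92
position: [0.482, -0.2689, 0.0428]
tool_rot: [[-0.963, -0.161, 0.216], [-0.157, 0.987, 0.034], [-0.219, -0.001, -0.976]]
ft_force: [-6.1, 1.3, 13.9]
grip_width: 0.0001
gripper_force: 7.4
```

The key is on its stop: 14 N and no further travel. Withdrawing.

Request:
move_arm(jaw=[0,0,0,0,0,0,0,0,0,0,0], dp=[[0,0,-0.3],[0,0,-0.5],[0,0,-1],[0,0,-2],[0,0,-3],[0,0,-3],[0,0,-3],[0,0,0],[0,0,0],[0,0,0],[0,0,0]], turn=[[0,0,0],[0,0,0],[0,0,0],[0,0,0],[0,0,0],[0,0,0],[0,0,0],[0,0,0],[0,0,0],[0,0,0],[0,0,0]])

```text
time_s: 13.83
position: [0.4542, -0.2728, 0.1658]
tool_rot: [[-0.964, -0.161, 0.214], [-0.156, 0.987, 0.037], [-0.217, 0.002, -0.976]]
ft_force: [-0.0, 0.9, -1.3]
grip_width: 0.0
gripper_force: 0.0
```

Run:
```python
from h import *
s=observe(); print(s["time_s"],np.array(s["position"]).round(4),s["ft_force"])
im,d=cams.get_image("wrist"); cv2.imwrite("pics/wrist7.png",im[:,:,::-1])
```

```text
13.8333 [ 0.4542 -0.2728  0.1658] [-0.01505323  0.88769756 -1.26975555]
```

View pics/wrist7.png

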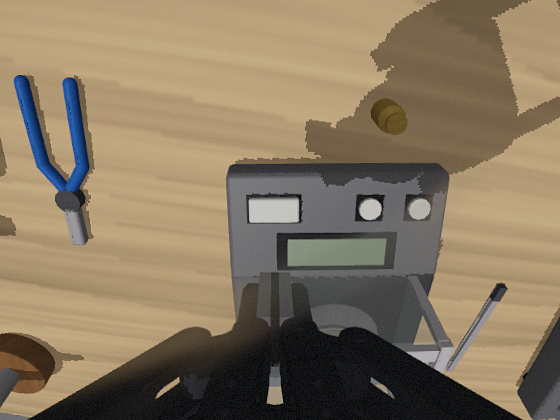

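The key (274,209) is up, the weight (389,117) is undisturbed and the fingers are clear of everything.

```bash
python3 -c "
from rig import ticket
print(ticket.close_job())"
```

```text
the job is handed in; nothing more can be done
None
```

I pushed the glass top shut against its stop, pressed the tare key to its stop and let it come up, withdrew clear, and handed the job in at about 14 s; the hand-in gave no verdict.

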